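# Clamp the lid of the mill jar

### The arm

A 6-joint arm with a two-finger parallel gripper is mounted at the origin on the work surface. World frame = base frame: x ahead of the robot, y to its left, z up, the work surface at z = 0. Lengths are in m, angles in rad, forces in N, time in s.
With the tool pointing down it reaches from about 0.25 to 0.725 m from the base axis. Payload 4 kg.
Tool frame: the origin (TCP) lies on the centre line of the jaws, within the pads' length; the fingertips stand 14 mm ahead of it and the grasp point (between the pads) lies 5 mm behind it (arm.tips_ahead is the distance from the TCP to the fingertips, in m); z points along the fingers, y is the line along which they close (so a half turn about z gives the same grasp; the last joint's range is limited). The gripper opens to 85 mm and grips with 20 to 120 N. Pads are 22 mm wide; open, the fingers measure 114 mm over their backs; the gripper's body (76 mm by 85 mm) begins 54 mm behind the grasp point. The pads swing forward as they close: fully open they stand 13 mm farther back than shut.
Start: joints at [-1.251, 0.241, 0.005, 1.335, 0, 1.571], TCP at [0.157, -0.475, 0.245] pointing down, gripper open.
Joint ranges: [-2.72, 2.72], [-1.05, 1.87], [-1.09, 1.28], [-1.99, 2.15], [-1.42, 1.44], [-3.14, 3.14]. Speed limits (rad/s): [2.79, 2.79, 3.14, 3.14, 3.14, 3.14].

### API

Orientations are given as a unit quaternion [x, y, z, w].
In Python, from bench import arm gives the robot as it stands.
- The arm moves only by the shell command python3 -m handwheel 'ROWS' [FORCE]. ROWS is a JSON object whose one key "series" holds one flat list of numbers, 7 for each row, row after row: the turn, a rotation vector about the tool's x, y, z in rad, then the shift along the tool's x, y, z in mm, then the finger opening in mm, from 0 to 85.4. A call has 1 to 12 rows; each row is the pose to reach, as a shift and turn from the pose commanded when the call began, along the tool's axes at that moment; what a row does not reach only later rows make up. A row lasts 1/12 s, in which the tool goes at most 41.7 mm and 7.16 degrees, less where a joint would pass 70% of its speed; a pose out of reach is approached as far as the arm can. A call with a gripper value outside its range is refused whole. The fingers move at their own pace and stop on an object; FORCE is the grip in N (left out, the last holds). Time passes only in rows, so rows that repeat a pose let the fingers close. It gives the time, the measured TCP pose, the force, the opening and the grip force at its end, in the units of the state.
- arm.get_state(): the state, without advancing time (a new reading comes with each control period).
- arm.get_image(name): name is "side" or "top"; returns a dict with "img" (420x560x3 uint8, red, green, blue), "range_z" (420x560 float32, m along the optical axis (not along the pixel's ray), 0 where there is no reading), "vfov" (degrees; the focal length in pixels is half the picture's height over the tangent of half this angle, whatever the lens; pixels are square), "cx", "cy" (the principal point, pixels), "distortion" ([k1, k2, p1, p2, k3] as OpenCV has them; the pictures are not rectified), "R" (3x3) and "t" (3): a world point X has camera coordinates R X + t. Camera axes: x right, y down, z forward; pixel columns grow to the right and rows downward; lengths in m; the calibration is good to about 2 mm. A picture is of the moment at which its call begins.
- arm.finish_job(): hands the job in; it is judged then, once.
The state is a dict: "time_s": time; "q": joint angles; "joint_vel": joint speeds; "tau": joint torques, N m; "ee_pos": TCP position; "orientation": TCP orientation; "wrist_force": force on the tool from outside, world axes, zero at the start; "torque": the same for the moment, N m; "gripper_width": finger opening in m; "finger_force": force on a finger pad.
Only numpy, scipy, OpenCV 4.12 (cv2) and the standard library are available. Lean on these libraries where they do the work, as an engineer would, in place of code of your own. Each camera call takes 0.05 s, during which the arm holds its last target. There are 200 camera calls.

### The job

Close the clamp on the white mill jar: push the flat steel strap (the one with the orange fin) so that it swings round over the lid until it is fully home against its stop, and only then press the red cam lever all the way down so that the cam bears on the lid. Push and press only: the lid must stay seated on the jar, nothing is picked up, and the other things on the bench are left where they are.

Things in the scene. Friction and masses are not known exactly. Their poses are not given: they have to be found in the camera images.
- stand: fixed blue base plate 160 (x) x 270 (y) x 12 mm carrying a fixed white jar at its middle (120 mm diameter, rim 97 mm above the table), a steel pivot post 85 mm from the middle towards -y, and a dark rest post 98 mm towards +y with a stop lug on its +x side, up to 6 mm above the strap's underside. Origin: centre of the underside, on the table; z up. Its yaw varies.
- strap_pivot (a point): point on the strap's vertical pivot axis, 130 mm above the table, level with the strap's top face (stand frame: 0, -85, 130 mm)
- strap (a joint): swing of the steel strap (32 x 8 mm, top face 130 mm above the table, reaching 193 mm from its pivot) about its upright pivot axis, rad. 0 = fully home at its stop, along the stand's +y over the lid's middle; positive = counter-clockwise from above, so it starts open on the stand's -x side (0.65 to 1.15, limit 1.5). Friction 0.22 N m: stays where it is left.
- fin (a point): middle of the orange push fin standing upright on the strap's free end: 44 mm long along the strap, 8 mm thick, from 129 to 167 mm above the table; this point is 165 mm from the pivot axis, 152 mm above the table. Push its flat flank. The strap's slot and lever lie between fin and pivot.
- cam_lever (a joint): angle of the red-handled lever above level, rad (0 to 1.3), about a level pin across the strap. 0 = all the way down, lying along the strap from the pin back over the pivot post; starts raised (0.9 to 1.15). Friction 0.22 N m plus cam drag: stays where it is left, comes down with about 5 to 15 N at the handle.
- lever_pin (a point): middle of the lever's pin, 85 mm from the strap pivot axis along the strap, 142 mm above the table
- lever_tip (a point): end of the red handle on its upper face, 78 mm from the pin along the lever and 12.5 mm above the line through the pin. The handle is 20 mm wide and covers 28 to 80 mm from the pin; at angle 0 its upper face is 154.5 mm above the table and nothing stands over it.
- cam: brass eccentric disc (radius 18 mm, 13 mm thick) on the lever, in the strap's slot; origin on the pin. It clears the lid's pad by 2 mm or more with the lever up and presses on it, springily, with the lever down.
- seat (a point): centre of the jar's rim, 97 mm above the table; z up
- lid: loose white lid, 120 mm diameter, 14 mm thick flange (top 111 mm above the table), with a black rubber pad of 52 mm diameter, 4 mm high, on its middle, and a plug below that sits 10 mm into the jar. Origin: centre of the plug's underside, 87 mm above the table, z up. 0.3 to 0.5 kg.
- plate: wide white ceramic plate, 210 mm across, on a black round bat at the left; origin at the centre of its underside
- water_bottle: black bottle, 66 mm diameter, 190 mm tall; origin at the centre of its underside
- glaze_jar: small green glass jar with white cap, 64 mm diameter, 75 mm tall, beyond the stand; origin at the centre of its underside
- mug: blue mug, 80 mm diameter, 90 mm tall; origin at the centre of its underside
- green_tool: green carving tool, 150 x 10 x 10 mm, lying on the table beside the stand; origin at the middle of its underside
- red_tool: red carving tool, same size, lying on the table; origin at the middle of its underside
- blue_tool: blue carving tool, same size, lying on the table; origin at the middle of its underside
There are look-alikes about, which are no part of the job. What is shaped like the lid but yellow is not meant.

How it is judged:
On the way, in this order (a step that is already met when the one before it is completed fails the run):
1. the strap is fully home over the lid while the lever is still up (value of joint strap below 0.07 rad and value of joint cam_lever above 0.6 rad), for 0.1 s.
2. the cam lever is all the way down, with the cam pressing on the lid (value of joint cam_lever below 0.15 rad and value of joint strap below 0.07 rad and contact force between cam and lid above 3 N), for 0.2 s.
At the end, for the whole second after the job is handed in: strap within 0.07 rad of home, lever within 0.15 rad of all the way down, the cam pressing on the lid with more than 3 N, and the lid seated level and at rest (within 6 mm of the jar's middle, tilted under 0.06 rad, plug more than 6 mm into the jar) (all of step 2 and linear speed of lid below 0.02 m/s and horizontal distance between lid and seat below 0.006 m and angle between lid's own z axis and vertical below 0.06 rad and z of lid in the frame of seat below -0.006 m); the robot touches nothing.
It fails at once if the lever is pressed down before the strap is home (value of joint cam_lever below 0.4 rad and value of joint strap above 0.12 rad).
It fails at once if the lid is lifted or knocked off its seat (z of lid in the frame of seat above -0.005 m or horizontal distance between lid and seat above 0.008 m).
It fails at once if another thing on the bench is moved (distance of any of plate, water_bottle, glaze_jar, mug, green_tool, red_tool, blue_tool from where it was at the start of the episode above 0.015 m).
It also fails if it takes over 45 s, if anything falls off the work surface, if the arm or the gripper's body presses on something with over 40 N, if the wrist force passes 120 N, or if a joint passes its speed limit or range.

## Working session

There is one attempt and no reset: what is moved stays moved. The work goes in short steps, Python scripts to look and compute and a shell command to move; the robot and the scene stay as the last step left them, time stands still between calls to the robot, and variables do not carry over. Pictures are saved under pics/ and viewed, at most 10 in all, crops included, and the job is handed in when it is done.

```bash
mkdir -p pics; ls; cat > h.py <<'E'
import numpy as np, cv2
from bench import arm
def cam(n):
    d=arm.get_image(n); im=d["img"]; f=im.shape[0]/2/np.tan(np.radians(d["vfov"])/2)
    d["K"]=np.array([[f,0,d["cx"]],[0,f,d["cy"]],[0,0,1]]); d["D"]=np.array(d["distortion"],float)
    d["R"]=np.array(d["R"]);d["t"]=np.array(d["t"]); return d
def rays(d,uv):
    p=cv2.undistortPoints(np.array(uv,float).reshape(-1,1,2),d["K"],d["D"]).reshape(-1,2)
    return np.c_[p,np.ones(len(p))]
def plane(d,uv,z):
    r=rays(d,uv)@d["R"]; o=-d["R"].T@d["t"]
    return o+r*((z-o[2])/r[:,2])[:,None]
def deep(d):
    "world point per pixel"
    h,w=d["range_z"].shape; u,v=np.meshgrid(np.arange(w),np.arange(h))
    r=rays(d,np.c_[u.ravel(),v.ravel()])*d["range_z"].reshape(-1,1)
    return ((r-d["t"])@d["R"]).reshape(h,w,3)
E
python3 - <<'E'
from h import *
s=arm.get_state(); print(s["ee_pos"],s["orientation"],s["time_s"])
for n in("side","top"):
    d=cam(n); cv2.imwrite(f"pics/{n}0.png",cv2.cvtColor(d["img"],cv2.COLOR_RGB2BGR)); print(n,-d["R"].T@d["t"],d["vfov"])
E
```

```text
pics
[ 0.15702766 -0.47406706  0.24441165] [ 9.87241722e-01  1.59225287e-01 -1.64717937e-04 -1.03060284e-03] 0.0
side [ 0.28571735 -0.92369684  0.72816302] 49.728439850258184
top [0.35143698 0.01758079 1.4905955 ] 46.57916332528671
```

View pics/top0.png

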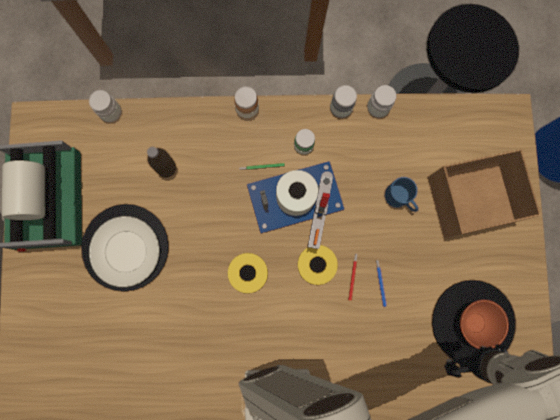

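View pics/side0.png

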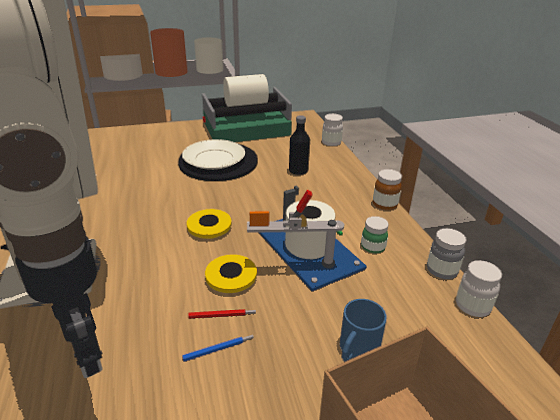

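Top view: up is +x and left is +y. The stand's blue plate is at about (296,196), with the white lid on the jar at (297,192). The strap runs from its pivot at (327,180) to its free end at (316,245), with the orange fin at (317,237), the red lever at (324,200) and the rest post at (264,201).

Things that could be mistaken for the target:
- **Lid:** yellow lids at (248,273) and (318,265). They are the wrong colour.
- **Lever:** red_tool at (352,278), which lies on the table.
- **Fin:** the orange-brown pot at (484,325), which is not a strap fin.

My choice is the strap on the blue stand. Next I'll measure it and check it in one close crop.

```bash
cat > m.py <<'E'
from h import *
import sys
def measure(tag,crop=True):
    d=cam("top"); im=d["img"]; hsv=cv2.cvtColor(im,cv2.COLOR_RGB2HSV); P=deep(d)
    roi=np.zeros(im.shape[:2],bool); roi[155:260,235:350]=1
    H,S,V=[hsv[...,i].astype(int) for i in range(3)]
    blue=(abs(H-110)<10)&(S>120)&roi&(P[...,2]<.03)
    pl=plane(d,np.argwhere(blue)[:,::-1],.012)[:,:2]
    (c,wh,a)=cv2.minAreaRect(pl.astype(np.float32)*1000); b=cv2.boxPoints((c,wh,a))
    print("plate",np.round(c,1),np.round(wh,1),a)
    org=(H>=5)&(H<16)&(S>190)&(P[...,2]>.135)&(P[...,2]<.18)&roi
    red=((H<5)|(H>172))&(S>150)&(P[...,2]>.13)&roi
    for n,m in(("orange",org),("red",red)):
        p=P[m]; print(n,m.sum(),p.mean(0).round(4) if len(p) else "",np.percentile(p,[2,98],axis=0).round(3).tolist() if len(p) else "")
    # strap: points at z 0.12..0.136
    st=(P[...,2]>.122)&(P[...,2]<.136)&roi
    n,l,s,cc=cv2.connectedComponentsWithStats(st.astype(np.uint8),connectivity=8)
    k=1+s[1:,4].argmax(); q=plane(d,np.argwhere(l==k)[:,::-1],.13)[:,:2]
    r=cv2.minAreaRect(q.astype(np.float32)*1000); print("strap",s[k],np.round(r[0],1),np.round(r[1],1),r[2],np.round(cv2.boxPoints(r),0).tolist())
    lid=(P[...,2]>.105)&(P[...,2]<.12)&roi
    q=plane(d,np.argwhere(lid)[:,::-1],.111)[:,:2]; print("lid",lid.sum(),cv2.minEnclosingCircle(q.astype(np.float32)*1000))
    if crop:
        cv2.imwrite(f"pics/{tag}.png",cv2.resize(cv2.cvtColor(im[150:265,235:355],cv2.COLOR_RGB2BGR),None,fx=5,fy=5,interpolation=cv2.INTER_CUBIC))
if __name__=="__main__": measure(sys.argv[1])
E
python3 m.py crop1
```

```text
plate [615.4 -67. ] [153.4 262.5] 15.013681411743164
orange 19 [ 0.4755 -0.1115  0.1666] [[0.459, -0.116, 0.163], [0.493, -0.107, 0.17]]
red 82 [ 0.5713 -0.1339  0.2016] [[0.559, -0.143, 0.176], [0.585, -0.125, 0.223]]
strap [308 212  18  37 308] [ 499.7 -118.4] [ 32.3 103.9] 77.4720458984375 [[445.0, -123.0], [547.0, -145.0], [554.0, -114.0], [453.0, -91.0]]
lid 1323 ((611.333251953125, -43.73824691772461), 83.13526153564453)
```

View pics/crop1.png

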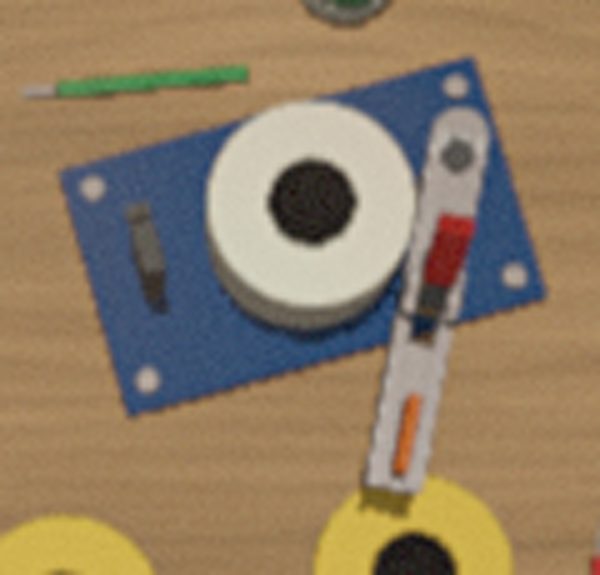

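The crop confirms it: the strap is on the blue stand, with its pivot at crop (457,155), the orange fin at (405,435) and the red lever raised at (445,250). The yellow lids sit apart, on the table. The plate's yaw is about 0.262, which puts the pivot at (637,-149) mm and the strap at about 1.08 rad. I'll close the fingers and follow the fin's arc with the tool's +x side.

```bash
cat > rel.py <<'E'
from h import *
from scipy.spatial.transform import Rotation as Ro
c=np.array([.6154,-.067]); th=np.radians(15.0)
piv=c+.085*np.array([np.sin(th),-np.cos(th)])
def pose(phi,r,off,z,dyaw=0):
    "strap angle phi, radius r, offset behind strap midline, TCP z; tool +x along closing tangent"
    g=th+np.pi/2+phi; u=np.array([np.cos(g),np.sin(g)]); t=np.array([u[1],-u[0]])
    p=piv+r*u-off*t; yaw=np.arctan2(t[1],t[0])+dyaw
    return np.r_[p,z],Ro.from_matrix(np.c_[[np.cos(yaw),np.sin(yaw),0],[np.sin(yaw),-np.cos(yaw),0],[0,0,-1]])
def rel(P,base=None):
    s=arm.get_state(); p0=np.array(s["ee_pos"]);R0=Ro.from_quat(s["orientation"])
    if base: p0,R0=base
    for p,R in P: print(np.r_[(R0.inv()*R).as_rotvec().round(3),(R0.inv().apply(p-p0)*1000).round(1)].tolist())
E
python3 - <<'E'
from rel import *
print(arm.tips_ahead,piv); rel([pose(1.08,.168,.05,.244),pose(1.08,.168,.05,.154)])
E
```

```text
0.014 [ 0.63739962 -0.1491037 ]
[-0.001, -0.001, -1.022, 388.8, -202.6, 0.9]
[-0.001, -0.001, -1.022, 388.8, -202.5, 90.9]
```

```bash
python3 -m handwheel '{"series":[0,0,-0.1,35,-18,0,0, 0,0,-0.2,70,-36,0,0, 0,0,-0.3,105,-55,0,0, 0,0,-0.4,140,-73,0,0, 0,0,-0.5,175,-91,0,0, 0,0,-0.6,210,-110,0,0, 0,0,-0.7,245,-128,0,0, 0,0,-0.8,280,-146,0,0, 0,0,-0.9,315,-164,0,0, 0,0,-1.0,350,-182,0,0, 0,0,-1.02,389,-202,0,0, 0,0,-1.02,389,-202,0,0]}' 20
python3 - <<'E'
from rel import *
rel([pose(1.08,.168,.05,.244),pose(1.08,.168,.05,.154),pose(1.08,.168,.02,.154)]); print(arm.get_state()["q"])
E
```

```text
time_s: 1.15
ee_pos: [0.4669, -0.1559, 0.2448]
orientation: [0.781, 0.624, 0.001, -0.0]
wrist_force: [0.1, -0.4, 1.4]
gripper_width: 0.0005
finger_force: 0.0
[0.002, -0.003, 0.006, -4.7, -3.5, 0.8]
[0.002, -0.003, 0.006, -4.9, -3.7, 90.8]
[0.002, -0.003, 0.006, 25.1, -3.5, 90.9]
[-0.32377798  0.22452076 -0.01717496  1.32784812  0.00269913  1.46963648]
```

```bash
python3 -m handwheel '{"series":[0,0,0,-2,-2,20,0, 0,0,0,-4,-3,45,0, 0,0,0,-5,-4,70,0, 0,0,0,-5,-4,90,0, 0,0,0,-5,-4,91,0, 0,0,0,-5,-4,91,0]}'
python3 - <<'E'
from rel import *
b=arm.get_state(); rel([pose(a,.168,.015,.154) for a in np.linspace(1.08,.72,7)])
d=cam("side"); cv2.imwrite("pics/s1.png",cv2.resize(cv2.cvtColor(d["img"][150:310,160:380],cv2.COLOR_RGB2BGR),None,fx=3,fy=3))
E
```

```text
time_s: 1.65
ee_pos: [0.4566, -0.1644, 0.1533]
orientation: [0.784, 0.621, -0.001, -0.002]
wrist_force: [0.0, -0.4, -0.1]
gripper_width: 0.0
finger_force: 0.0
[-0.004, -0.0, -0.002, 40.9, 4.5, -0.7]
[-0.004, -0.0, 0.058, 51.0, 3.9, -0.7]
[-0.004, -0.0, 0.118, 61.1, 3.8, -0.7]
[-0.004, -0.0, 0.178, 71.3, 4.4, -0.7]
[-0.004, 0.0, 0.238, 81.3, 5.6, -0.7]
[-0.004, 0.0, 0.298, 91.3, 7.4, -0.7]
[-0.004, 0.0, 0.358, 101.1, 9.8, -0.7]
```

View pics/s1.png

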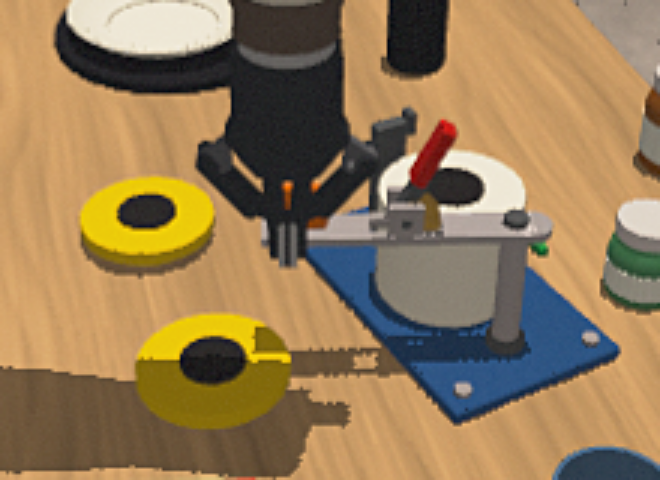

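The fingers (crop 288,260) are beside the fin (318,222), on its outer flank, and the tips are just above strap level. The lever is clear of the finger links, so I'll push now.

```bash
python3 -m handwheel '{"series":[0,0,0,15,1,0,0, 0,0,0,30,2,0,0, 0,0,0,36,2,0,0, 0,0,0,41,2,0,0, 0,0,0.03,46,2,0,0, 0,0,0.06,51,1,0,0, 0,0,0.12,61,1,0,0, 0,0,0.18,71,2,0,0, 0,0,0.24,81,3,0,0, 0,0,0.3,91,5,0,0, 0,0,0.36,101,7,0,0, 0,0,0.36,101,7,0,0]}'
python3 - <<'E'
from rel import *
rel([pose(a,.170,.015,.154) for a in np.linspace(.66,0,12)])
E
python3 m.py c2
```

```text
time_s: 2.7
ee_pos: [0.4891, -0.0672, 0.1553]
orientation: [0.882, 0.471, 0.001, 0.001]
wrist_force: [-0.1, 0.3, -0.1]
gripper_width: 0.0004
finger_force: 0.0
[0.002, -0.001, 0.058, 9.5, -1.8, 1.3]
[0.002, -0.001, 0.118, 19.7, -1.7, 1.3]
[0.002, -0.001, 0.178, 30.0, -1.1, 1.3]
[0.002, -0.001, 0.238, 40.1, 0.1, 1.4]
[0.002, -0.001, 0.298, 50.2, 1.9, 1.4]
[0.002, -0.002, 0.358, 60.1, 4.4, 1.4]
[0.002, -0.002, 0.418, 69.9, 7.4, 1.4]
[0.002, -0.002, 0.478, 79.5, 11.0, 1.4]
[0.002, -0.002, 0.538, 88.8, 15.2, 1.4]
[0.002, -0.002, 0.598, 97.9, 19.9, 1.5]
[0.002, -0.002, 0.658, 106.7, 25.2, 1.5]
[0.001, -0.002, 0.718, 115.1, 31.0, 1.5]
plate [615.8 -66.9] [153.  262.4] 14.91836166381836
orange 0  
red 2 [ 0.5953 -0.1153  0.217 ] [[0.595, -0.117, 0.215], [0.596, -0.114, 0.219]]
strap [314 172  20  20 194] [ 632.1 -145.6] [31.5 68.5] 55.233097076416016 [[595.0, -139.0], [651.0, -178.0], [669.0, -152.0], [613.0, -113.0]]
lid 775 ((613.885986328125, -43.094234466552734), 82.67608642578125)
```

View pics/c2.png

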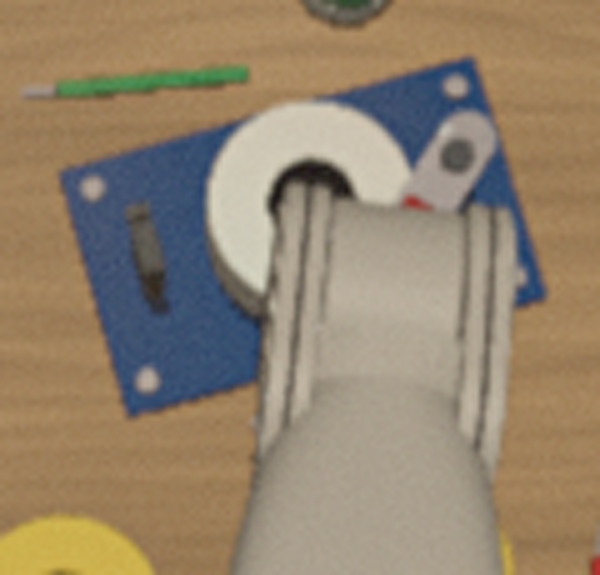

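The arm hides the fin, but the strap near its pivot at crop (455,155) has turned to about 0.70 rad, as planned. I'll continue.

```bash
python3 -m handwheel '{"series":[0,0,0.06,9,-2,1,0, 0,0,0.12,20,-2,1,0, 0,0,0.18,30,-1,1,0, 0,0,0.24,40,0,1,0, 0,0,0.3,50,2,1,0, 0,0,0.36,60,4,1,0, 0,0,0.42,70,7,1,0, 0,0,0.48,79,11,1,0, 0,0,0.54,89,15,1,0, 0,0,0.6,98,20,1,0, 0,0,0.63,102,22,1,0, 0,0,0.63,102,22,1,0]}'
python3 - <<'E'
from rel import *
rel([pose(a,.170,.015,.154) for a in [.06,.03,0,-.03,-.06]])
E
```

```text
time_s: 3.75
ee_pos: [0.5636, 0.0042, 0.1534]
orientation: [0.985, 0.174, 0.0, 0.0]
wrist_force: [-0.7, -0.0, 0.2]
gripper_width: -0.0001
finger_force: 0.0
[0.0, -0.0, 0.029, 6.5, -1.0, -0.6]
[0.0, -0.0, 0.059, 11.7, -1.2, -0.6]
[0.0, -0.0, 0.089, 16.8, -1.3, -0.5]
[0.0, -0.0, 0.119, 21.9, -1.2, -0.5]
[0.0, -0.0, 0.149, 27.0, -1.0, -0.5]
```

```bash
python3 -m handwheel '{"series":[0,0,0.03,5,-1,0,0, 0,0,0.06,9,-1,0,0, 0,0,0.08,12,-1,0,0, 0,0,0.09,14,-1,0,0, 0,0,0.09,16,-1,0,0, 0,0,0.09,18,-1,0,0, 0,0,0.09,18,-1,0,0]}'
```

```text
time_s: 4.33
ee_pos: [0.5793, 0.0112, 0.1533]
orientation: [0.992, 0.13, -0.0, 0.0]
wrist_force: [-1.6, -0.9, 1.5]
gripper_width: 0.0001
finger_force: 1.2
```

```bash
python3 -m handwheel '{"series":[0,0,0,2,0,0,0, 0,0,0,2,0,0,0, 0,0,0,4,0,0,0, 0,0,0,4,0,0,0]}'; python3 m.py c3
```

```text
time_s: 4.67
ee_pos: [0.5794, 0.0113, 0.1532]
orientation: [0.992, 0.129, -0.004, 0.001]
wrist_force: [-11.9, -4.6, 6.9]
gripper_width: 0.0
finger_force: 6.5
plate [ 631.6 -129. ] [154.4 134.3] 14.86881160736084
orange 0  
red 70 [ 0.6149 -0.0824  0.2205] [[0.609, -0.098, 0.176], [0.628, -0.07, 0.221]]
strap [300 175  36  20 292] [ 630.3 -123.1] [ 32.9 109.3] 15.180842399597168 [[600.0, -75.0], [629.0, -180.0], [660.0, -172.0], [632.0, -66.0]]
lid 429 ((615.314208984375, -73.00874328613281), 58.117855072021484)
```

The stop is reached: 12 N of reaction, and the strap's axis measures 15.2° against the stand's 15.0°. I'll back off, rise and measure the lever.

```bash
python3 -m handwheel '{"series":[0,0,0,-8,0,0,0, 0,0,0,-25,0,0,0, 0,0,0,-35,0,-30,0, 0,0,0,-60,0,-65,0, 0,0,0,-90,0,-100,0, 0,0,0,-120,0,-120,0, 0,0,0,-150,0,-120,0, 0,0,0,-180,0,-120,0, 0,0,0,-180,0,-120,0]}'
python3 m.py c4
python3 - <<'E'
from h import *
d=cam("side"); P=deep(d); hsv=cv2.cvtColor(d["img"],cv2.COLOR_RGB2HSV).astype(int)
roi=np.zeros(P.shape[:2],bool); roi[150:260,230:380]=1
m=((hsv[...,0]<5)|(hsv[...,0]>172))&(hsv[...,1]>150)&roi&(P[...,2]>.14)
p=P[m]; print(m.sum(),p[p[:,2].argmax()],p[p[:,2].argmin()])
th=np.radians(15);u=np.array([-np.sin(th),np.cos(th)]);r=(p[:,:2]-[.6374,-.1491])@u
k=np.polyfit(p[:,2],r,1); print("dr/dz",k,"angle",np.arctan2(-1,k[0]),np.percentile(r,[2,98]),np.percentile(p[:,2],[2,98]))
cv2.imwrite("pics/s4.png",cv2.resize(cv2.cvtColor(d["img"][150:310,160:380],cv2.COLOR_RGB2BGR),None,fx=3,fy=3))
E
```

```text
time_s: 5.47
ee_pos: [0.4051, -0.0341, 0.2742]
orientation: [0.992, 0.129, -0.0, 0.0]
wrist_force: [-1.2, -0.1, -0.8]
gripper_width: -0.0001
finger_force: 0.0
plate [615.5 -67.1] [153.8 262.4] 14.872238159179688
orange 2 [ 0.5952 -0.0044  0.1613] [[0.595, -0.006, 0.157], [0.596, -0.003, 0.166]]
red 73 [ 0.6185 -0.0842  0.2026] [[0.61, -0.098, 0.178], [0.628, -0.071, 0.22]]
strap [260 185  38  20 307] [604.2 -11.4] [ 40.3 102.7] 14.13418197631836 [[572.0, 33.0], [597.0, -66.0], [636.0, -56.0], [611.0, 43.0]]
lid 838 ((610.9210815429688, -44.08271789550781), 81.03185272216797)
129 [ 0.61529193 -0.0972523   0.22057194] [ 0.62126055 -0.08258588  0.1738806 ]
dr/dz [-0.39141831  0.13811627] angle -1.943882873491953 [0.04925471 0.07476568] [0.17436281 0.21854919]
```

View pics/s4.png

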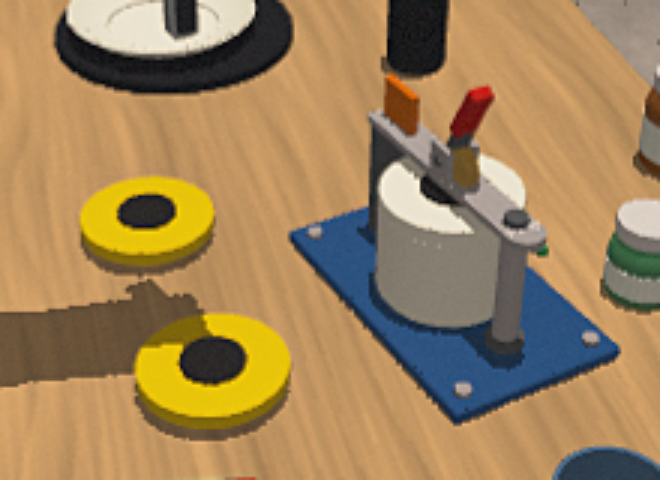

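View pics/c4.png

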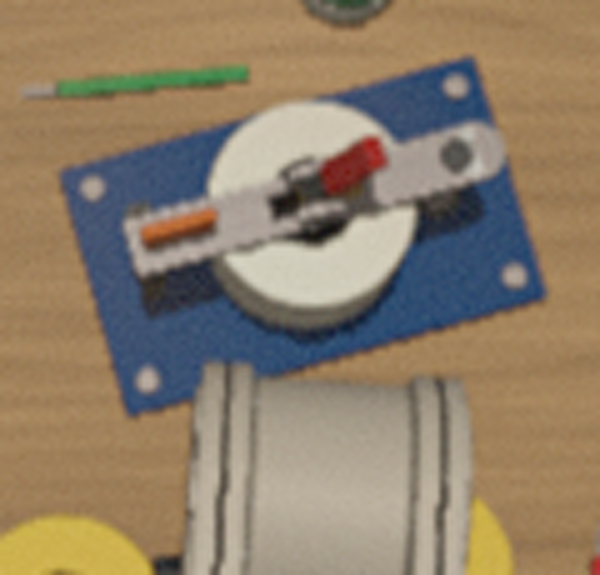

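Seen from the side, the strap lies over the lid with its end on the rest post at crop (378,120) and the lid seated. The top view agrees: the fin is at (180,228), and the lever is still up with its tip at (375,152), about 1.1 rad. Next I'll plan the press.

```bash
python3 - <<'E'
from rel import *
h=.012;S=.070
def L(a): return pose(0,.085-S*np.cos(a)+.0125*np.sin(a)+h,0,.142+S*np.sin(a)+.0125*np.cos(a)+.014)
rel([pose(0,.100,0,.274)]); print()
b=pose(0,.100,0,.274)
rel([pose(0,.100,0,.235)]+[L(a) for a in [1.2,1.1,1,.9,.8,.7,.6,.5,.4,.3,.2,.1,0]],b)
E
```

```text
[0.001, -0.003, -0.002, 190.4, 70.1, 0.8]

[0.0, 0.0, 0.0, 0.0, 0.0, 39.0]
[0.0, 0.0, 0.0, 0.0, 16.7, 48.2]
[0.0, 0.0, 0.0, 0.0, 23.6, 49.9]
[0.0, 0.0, 0.0, 0.0, 30.3, 52.3]
[0.0, 0.0, 0.0, 0.0, 36.7, 55.4]
[0.0, 0.0, 0.0, 0.0, 42.8, 59.1]
[0.0, 0.0, 0.0, 0.0, 48.5, 63.3]
[0.0, 0.0, 0.0, -0.0, 53.7, 68.2]
[0.0, 0.0, 0.0, 0.0, 58.4, 73.5]
[0.0, 0.0, 0.0, -0.0, 62.6, 79.2]
[0.0, 0.0, 0.0, -0.0, 66.2, 85.4]
[0.0, 0.0, 0.0, 0.0, 69.1, 91.8]
[0.0, 0.0, 0.0, -0.0, 71.4, 98.6]
[0.0, 0.0, 0.0, 0.0, 73.0, 105.5]
```

```bash
python3 -m handwheel '{"series":[0,0,0,30,11,0,0, 0,0,0,60,22,0,0, 0,0,0,90,33,0,0, 0,0,0,120,44,0,0, 0,0,0,150,55,0,0, 0,0,0,175,65,0,0, 0,0,0,190,70,0,0, 0,0,0,190,70,0,0, 0,0,0,190,70,0,0]}'
python3 - <<'E'
from rel import *
rel([pose(0,.100,0,.274)])
E
```

```text
time_s: 6.32
ee_pos: [0.6123, -0.0519, 0.2714]
orientation: [0.992, 0.13, -0.001, -0.0]
wrist_force: [0.0, -0.0, 0.2]
gripper_width: 0.0003
finger_force: 0.0
[-0.001, 0.001, -0.001, -0.9, 0.3, -2.6]
```

```bash
python3 -m handwheel '{"series":[0,0,0,-1,0,20,0, 0,0,0,-1,3,40,0, 0,0,0,-1,10,46,0, 0,0,0,-1,17,47,0, 0,0,0,-1,24,48,0, 0,0,0,-1,30,51,0, 0,0,0,-1,37,54,0, 0,0,0,-1,43,58,0, 0,0,0,-1,48,62,0, 0,0,0,-1,54,67,0, 0,0,0,-1,54,67,0]}'
python3 m.py c5
python3 - <<'E'
from rel import *
d=cam("side"); cv2.imwrite("pics/s5.png",cv2.resize(cv2.cvtColor(d["img"][130:290,200:380],cv2.COLOR_RGB2BGR),None,fx=3,fy=3))
E
```

```text
time_s: 7.23
ee_pos: [0.6244, -0.1062, 0.2055]
orientation: [0.992, 0.129, 0.0, 0.0]
wrist_force: [0.6, 0.0, -0.2]
gripper_width: 0.0002
finger_force: 0.2
plate [594.9   9.6] [153.  102.3] 13.915513038635254
orange 6 [0.5942 0.0012 0.165 ] [[0.591, -0.006, 0.155], [0.596, 0.013, 0.171]]
red 0  
strap [260 185  38  20 298] [604.3 -11.3] [ 40.5 102.6] 14.462361335754395 [[572.0, 33.0], [598.0, -66.0], [637.0, -56.0], [611.0, 43.0]]
lid 401 ((624.4099731445312, -30.67066764831543), 71.06816101074219)
```

View pics/s5.png

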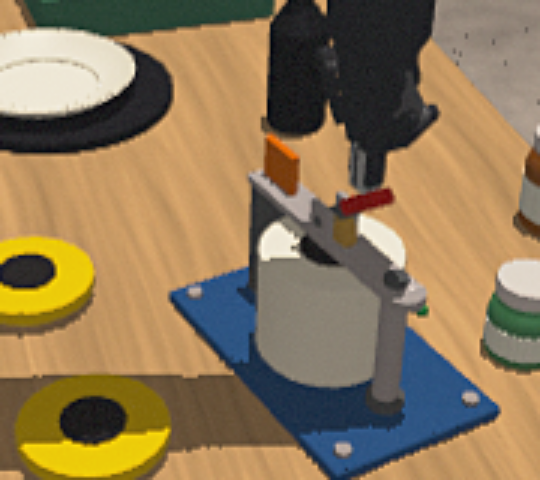

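The lever (crop 365,200) is coming down under the fingertips, now at roughly 0.6 rad, and the strap is still home. I'll continue.

```bash
python3 -m handwheel '{"series":[0,0,0,0,4,5,0, 0,0,0,0,8,11,0, 0,0,0,0,12,17,0, 0,0,0,0,15,24,0, 0,0,0,0,17,31,0, 0,0,0,0,18,35,0, 0,0,0,0,19,38,0, 0,0,0,0,19,40,0, 0,0,0,0,19,40,0]}'
```

```text
time_s: 8.08
ee_pos: [0.6293, -0.1244, 0.1695]
orientation: [0.992, 0.129, 0.002, 0.002]
wrist_force: [-3.1, -1.2, 11.9]
gripper_width: 0.0002
finger_force: 6.2
```

```bash
python3 -m handwheel '{"series":[0,0,0,0,0,2,0, 0,0,0,0,0,3,0, 0,0,0,0,0,4,0, 0,0,0,0,0,4,0, 0,0,0,0,0,4,0, 0,0,0,0,0,4,0]}'
```

```text
time_s: 8.58
ee_pos: [0.6295, -0.1246, 0.1687]
orientation: [0.992, 0.129, 0.003, 0.002]
wrist_force: [-9.5, -1.5, 27.3]
gripper_width: -0.0003
finger_force: 13.5
```

The tip is at 154.7 mm and the force is rising with no further travel, so the lever is on its stop. I'll lift off and check.

```bash
python3 -m handwheel '{"series":[0,0,0,0,0,-10,0, 0,0,0,0,0,-40,0, 0,0,0,0,0,-80,0, 0,0,0,-30,0,-100,0, 0,0,0,-70,0,-110,0, 0,0,0,-110,0,-110,0, 0,0,0,-150,0,-110,0, 0,0,0,-190,0,-110,0, 0,0,0,-190,0,-110,0, 0,0,0,-190,0,-110,0]}'
python3 m.py c6
python3 - <<'E'
from rel import *
d=cam("side"); cv2.imwrite("pics/s6.png",cv2.resize(cv2.cvtColor(d["img"][130:290,200:380],cv2.COLOR_RGB2BGR),None,fx=3,fy=3))
P=deep(d); hsv=cv2.cvtColor(d["img"],cv2.COLOR_RGB2HSV).astype(int)
roi=np.zeros(P.shape[:2],bool); roi[150:260,230:380]=1
p=P[((hsv[...,0]<5)|(hsv[...,0]>172))&(hsv[...,1]>150)&roi&(P[...,2]>.135)]; print(len(p),np.percentile(p,[2,50,98],axis=0).round(4))
E
```

```text
time_s: 9.42
ee_pos: [0.4431, -0.1723, 0.2718]
orientation: [0.992, 0.128, -0.0, -0.0]
wrist_force: [-0.7, -0.6, 0.9]
gripper_width: -0.0005
finger_force: 0.0
plate [615.2 -67. ] [153.8 262.5] 15.011397361755371
orange 3 [0.5912 0.0137 0.1616] [[0.589, -0.002, 0.157], [0.595, 0.027, 0.166]]
red 113 [ 0.6267 -0.1195  0.1563] [[0.616, -0.143, 0.148], [0.641, -0.096, 0.16]]
strap [260 185  38  20 293] [604.4 -11.7] [ 40.5 103.4] 14.462361335754395 [[572.0, 33.0], [598.0, -67.0], [637.0, -57.0], [611.0, 43.0]]
lid 859 ((610.9210815429688, -44.08271789550781), 81.03185272216797)
157 [[ 0.6153 -0.146   0.1461]
 [ 0.6273 -0.1246  0.1543]
 [ 0.6421 -0.0971  0.1572]]
```

View pics/s6.png

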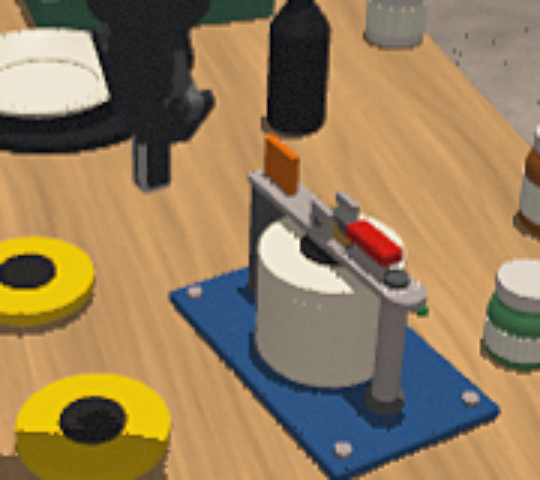

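View pics/c6.png

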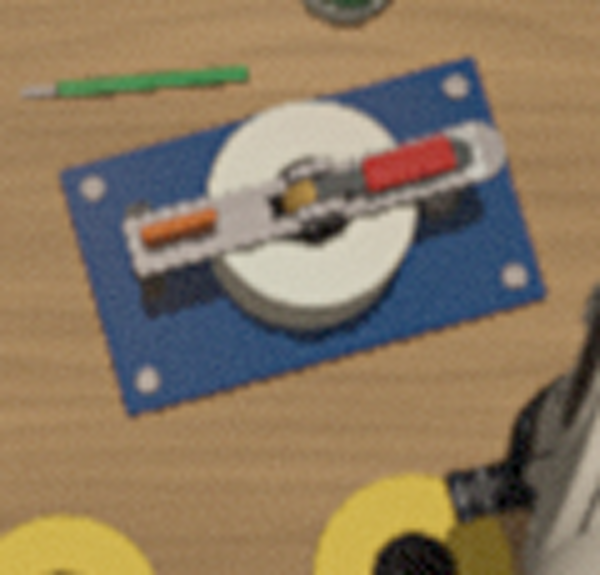

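The lever lies flat along the strap at crop (408,162), with its upper face at about 155 mm. The strap is home with the fin at (180,228), the lid is seated, and the gripper is clear. I'll hand the job in.

```bash
python3 -c "
from bench import arm
print(arm.finish_job())"
```

```text
the job is handed in; nothing more can be done
None
```

I pushed the strap home against its stop, then pressed the cam lever all the way down; the last pictures show the lid seated and the gripper clear. The job is handed in, but no verdict came back and I couldn't measure the cam's force on the lid directly.

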